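# Close, pin and squeeze a ukulele body mould

### The job

Swing the loose half of the ukulele mould gently shut against the fixed half, then take the lock pin out of the wooden pin block and push it down fully home through the closed barrel at the neck end. Finish by pinching the mould's two ears together across the seam from above and keep squeezing firmly: stop there, still holding, so that I can put the clamp on; leave the awl, glue bottle, parts bin and cam clamp where they are.

Things in the scene. Friction and masses are not known exactly. Their poses are not given: they have to be found in the camera images.
- mould: Split plywood ukulele-body mould flat on the bench, 60 mm high (dark bent ribs inside stand 4 mm prouder), about 380 x 205 mm shut; one half is fixed to the bench. Origin: on the bench on the vertical axis of the pin barrel at the neck end (near the robot). x: along the seam from the barrel to the tail hinge (axis at x = 355 mm); y: from the fixed half (-y) to the loose half (+y); z up.
- tail_hinge (a joint): Opening angle of the loose half (about 0.6 kg) about the vertical tail hinge, rad: 0 is shut against the stop; it grows as the neck end swings to the mould's +y side (clockwise seen from above); 0.3 to 0.5 at the start. Stiff hinge (about 0.35 N m of friction, no spring): it stays where it is left.
- loose_ear (a point): Point on the outer (+y) flat face of the loose ear, 36 mm from the barrel axis along the seam, 40 mm above the bench; it swings with the loose half at 320 mm from the hinge axis. A good place to push. The loose ear, like the fixed one, is a flat tongue 22 mm thick, 60 mm high, from 12 to 60 mm beyond the barrel axis; then the mould widens to its curved body.
- pin_hole (a point): Centre of the top mouth of the steel barrel, 62 mm above the bench. The barrel is 22 mm in outside diameter, 54 mm tall, three rings with a 10 mm bore straight down (top and bottom ring on the fixed half, the middle one on the loose half); the rings line up only when the mould is shut.
- ears_mid (a point): Point on the seam midway along the two ears, 36 mm from the barrel axis, 45 mm above the bench. The shut ears are 44 mm thick together (22 mm either side of the seam), with free room for a finger outside each.
- pin: Lock pin, 45 g: steel shank 8 mm in diameter, 56 mm long, tapered nose; black round knob 22 mm in diameter, 32 mm high on top. Origin at the tip of the nose, z up along the pin: knob z 56 to 88 mm. It starts upright in the pin block, knob just above the block, tip on the hole's floor 8 mm above the bench. Fully home, the knob rests on the barrel and the tip is 6 mm above the bench.
- pin_block: Wooden block 120 x 50 x 64 mm high, fixed to the bench, on the left or on the right of the mould. Origin under its centre, x along its length. Two 10 mm holes, 56 mm deep: the pin stands in the one at x = -30 mm, the awl in the one at x = +30 mm.
- awl: Bystander: scribing awl with a turned dark wooden handle 27 mm in diameter, standing in the pin block beside the pin, top about 132 mm above the bench. Origin at its tip.
- glue: Bystander: yellow glue bottle with a white cap, 52 mm in diameter, 125 mm high, origin under its centre.
- parts_bin: Bystander: grey open plastic bin 110 x 80 x 45 mm with a few tuning pegs in it, origin under its centre; on the side of the mould where the pin block is not.
- cam_clamp: Bystander: wooden cam clamp lying flat, 160 x 110 mm, 22 mm high, origin under its bar near the middle.

How it is judged:
On the way, in this order (a step that is already met when the one before it is completed fails the run):
1. the loose half is swung shut (value of joint tail_hinge below 0.012 rad), for 0.2 s.
2. the pin is pushed fully home through the barrel of the shut mould (horizontal distance between pin and pin_hole below 0.004 m and z of pin in the frame of mould below 0.009 m and angle between pin's own z axis and vertical below 0.08 rad and value of joint tail_hinge below 0.012 rad), for 0.2 s.
At the end, for the whole second after the job is handed in: Mould shut (hinge below 0.012 rad); pin upright in the barrel, its knob within 3 mm of it; the fingers still straddle the ears from above (TCP below 65 mm, within 30 mm of the ears' middle) and squeeze, one pressing each ear with over 8 N (all of step 2 and contact force between the fingers and loose_ear above 8 N and contact force between the fingers and fixed_ear above 8 N and horizontal distance between the grasp point and ears_mid below 0.03 m and height (world z) of the grasp point below 0.065 m); the arm keeps its last pose, push and grip.
It fails at once if the loose half is slammed (closing faster than 1.5 rad/s) (velocity of joint tail_hinge below -1.5 rad/s).
It fails at once if the awl, glue bottle, parts bin or cam clamp is moved more than 25 mm (distance of any of awl, glue, parts_bin, cam_clamp from where it was at the start of the episode above 0.025 m).
It also fails if it takes over 72 s, if anything falls off the work surface, if the arm or the gripper's body presses on something with over 40 N, if the wrist force passes 120 N, or if a joint passes its speed limit or range.

### The arm

A 6-joint arm with a two-finger parallel gripper is mounted at the origin on the work surface. World frame = base frame: x ahead of the robot, y to its left, z up, the work surface at z = 0. Lengths are in m, angles in rad, forces in N, time in s.
With the tool pointing down it reaches from about 0.325 to 1 m from the base axis. Payload 5.1 kg.
Tool frame: the origin (TCP) lies between the finger pads, 19 mm behind the fingertips; this is the grasp point; z points along the fingers, y is the direction in which the jaws open and shut (so a half turn about z gives the same grasp; the last joint's range is limited). The gripper opens to 85 mm and grips with 20 to 120 N. Pads are 22 mm wide; open, the fingers measure 114 mm over their backs; the gripper's body (76 mm by 85 mm) begins 54 mm behind the grasp point. The pads swing forward as they close: fully open they stand 13 mm farther back than shut.
Start: joints at [1.082, 0.124, 1.65, -0, 1.367, -0.083], TCP at [0.257, 0.597, 0.25] pointing down, gripper open.
Joint ranges: [-2.61, 2.61], [-1.02, 2.33], [0.03, 2.71], [-1.35, 4.49], [0.32, 2.68], [-2.91, 2.91]. Speed limits (rad/s): [2.57, 2.57, 3.14, 3.14, 3.14, 3.14].

### API

Orientations are given as a unit quaternion [x, y, z, w].
In Python, from rig import get_obs, snapshot, calibration, sign_off gives the robot as it stands.
- The arm moves only by the tool step_arm, never from a script. Its argument "targets" is a list that holds one entry, the list of rows, each a list of 5 numbers: the shift along the tool's x, y, z in m, then the turn about the tool's z in rad, then the finger opening in m, from 0 to 0.0854. A call has 1 to 20 rows; each row is the pose to reach, as a shift and turn from the pose commanded when the call began, along the tool's axes at that moment; what a row does not reach only later rows make up. A row lasts 1/12 s, in which the tool goes at most 41.7 mm and 7.16 degrees, less where a joint would pass 70% of its speed; a pose out of reach is approached as far as the arm can. A call with a gripper value outside its range is refused whole. The fingers move at their own pace and stop on an object; the grip force is fixed at half the most. Time passes only in rows, so rows that repeat a pose let the fingers close. It gives the time, the measured TCP pose, the force and the opening at its end, in the units of the state.
- get_obs(): the state, without advancing time (a new reading comes with each control period).
- snapshot(name): name is "scene" or "top"; returns the picture (420x560x3 uint8, red, green, blue); there is no depth.
- calibration(name): a dict with "fov_y" (degrees; the focal length in pixels is half the picture's height over the tangent of half this angle, whatever the lens; pixels are square), "cx", "cy" (the principal point, pixels), "dist" ([k1, k2, p1, p2, k3] as OpenCV has them; the pictures are not rectified), "rvec" (rotation vector, rad) and "tvec" (3), from world to camera coordinates, as OpenCV has them. Camera axes: x right, y down, z forward; pixel columns grow to the right and rows downward; lengths in m; the calibration is good to about 2 mm. A picture is of the moment at which its call begins. calibration takes no time and is no camera call.
- sign_off(): hands the job in, once; it reports no verdict.
The state is a dict: "t": time; "joint_positions": joint angles; "qvel": joint speeds; "joint_efforts": joint torques, N m; "ee_pos": TCP position; "orientation": TCP orientation; "force": force on the tool from outside, world axes, zero at the start; "torque": the same for the moment, N m; "gripper_width": finger opening in m.
Only numpy, scipy, OpenCV 4.12 (cv2) and the standard library are available. Lean on these libraries where they do the work, as an engineer would, in place of code of your own. Each camera call takes 0.05 s, during which the arm holds its last target. There are 200 camera calls.

## Working session

There is one attempt and no reset: what is moved stays moved. The work goes in short steps, Python scripts to look and compute and a tool call to move; the robot and the scene stay as the last step left them, time stands still between calls to the robot, and variables do not carry over. Pictures are saved under pics/ and viewed, and the job is handed in when it is done.

Besides the shell and the picture viewer there is one more tool, called after "Request:" as name(argument=value, ...), one argument or row to a line, values as JSON. step_arm: Moves the arm, as the interface text tells. Its arguments: {"type":"object","properties":{"targets":{"type":"array","items":{"type":"array","items":{"type":"array","items":{"type":"number"}}}}},"required":["targets"]}

```bash
mkdir -p pics
cat > h.py <<'E'
import numpy as np, cv2
from rig import get_obs, snapshot, calibration
def K(n):
    c=calibration(n); f=210/np.tan(np.radians(c['fov_y'])/2)
    return np.array([[f,0,c['cx']],[0,f,c['cy']],[0,0,1.]]),np.array(c['dist'],float),np.array(c['rvec'],float),np.array(c['tvec'],float)
def back(n,uv,z):
    k,d,r,t=K(n); R=cv2.Rodrigues(r)[0]
    uv=np.array(uv,float).reshape(-1,1,2)
    p=cv2.undistortPointsIter(uv,k,d,None,None,(3,100,1e-10))[:,0]
    rays=np.c_[p,np.ones(len(p))]@R; o=-R.T@t.ravel()
    return o+rays*((z-o[2])/rays[:,2])[:,None]
def proj(n,P):
    k,d,r,t=K(n); return cv2.projectPoints(np.array(P,float).reshape(-1,1,3),r,t,k,d)[0][:,0]
def pic(n,name,crop=None,s=1):
    im=cv2.cvtColor(snapshot(n),cv2.COLOR_RGB2BGR)
    cv2.imwrite(f'pics/{name}_full.png',im)
    if crop: x0,y0,x1,y1=crop; im=im[y0:y1,x0:x1]
    cv2.imwrite(f'pics/{name}.png',cv2.resize(im,None,fx=s,fy=s,interpolation=cv2.INTER_CUBIC));
E
python3 - <<'E'
from h import *
pic('top','t0',None,1.4);pic('scene','s0',None,1.4)
o=get_obs();print(o['t'],o['ee_pos'],o['orientation'])
for n in('top','scene'):
    c=calibration(n);R=cv2.Rodrigues(np.array(c['rvec'],float))[0];print(n,-R.T@np.array(c['tvec']).ravel(),R[2],c['fov_y'])
E
```

```text
0.1 [0.25637452 0.59673396 0.24890961] [ 2.01510743e-01  9.79485858e-01 -9.02555740e-04 -2.44408977e-04]
top [ 0.39251965 -0.01106425  1.18088411] [ 0.18734689  0.01098573 -0.98223238] 54.65776103335615
scene [ 1.06298633 -0.46801242  0.84660151] [-0.4277951   0.46126147 -0.77732182] 52.760908428411376
```

View pics/t0.png

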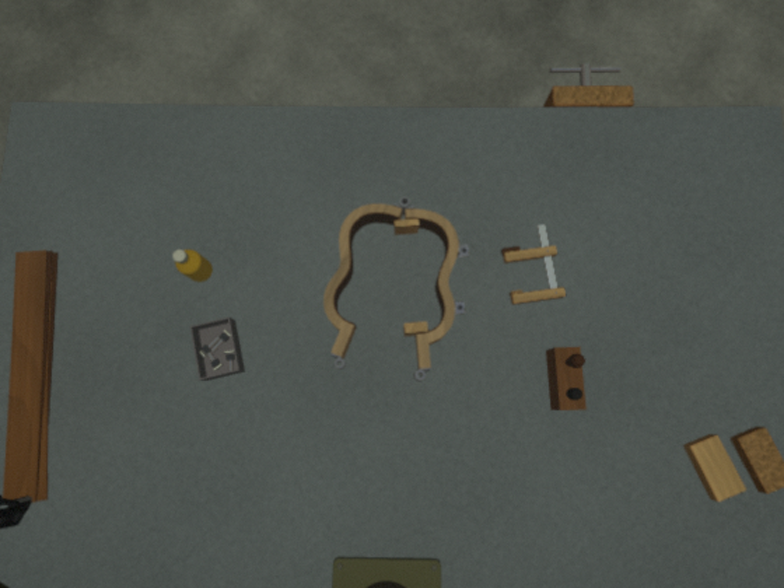

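View pics/s0.png

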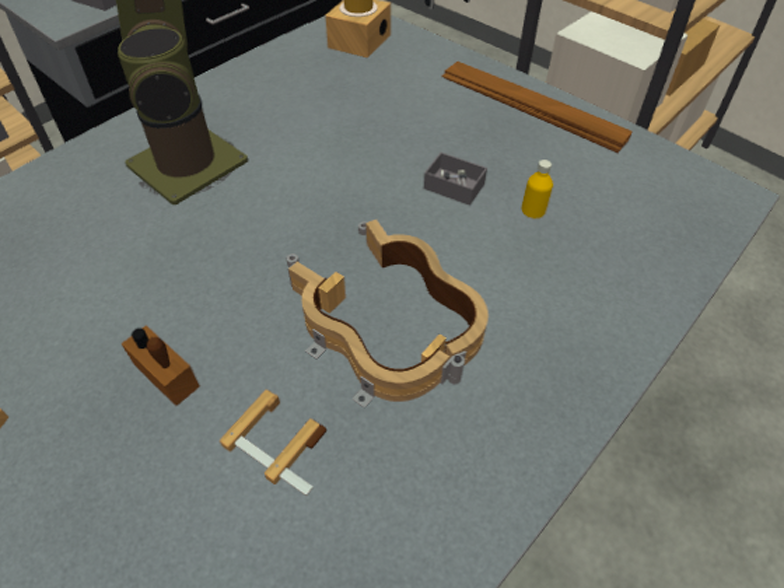

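The top view shows the fixed half on the right, with its barrel at about (420,374), and the loose half on the left, with its ear near (343,345). The hinge is at (405,203) and the pin knob at (574,394), with the awl behind it at (575,361). I'll enlarge these areas.

Run:
```python
from h import *
im=cv2.imread('pics/t0_full.png')
def c(n,x0,y0,x1,y1,s):
    cv2.imwrite(f'pics/{n}.png',cv2.convertScaleAbs(cv2.resize(im[y0:y1,x0:x1],None,fx=s,fy=s,interpolation=cv2.INTER_CUBIC),alpha=1.7))
c('a',225,215,325,285,8);c('b',380,240,430,300,8);c('d',260,130,340,180,8)
```

```text
(no output)
```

View pics/a.png

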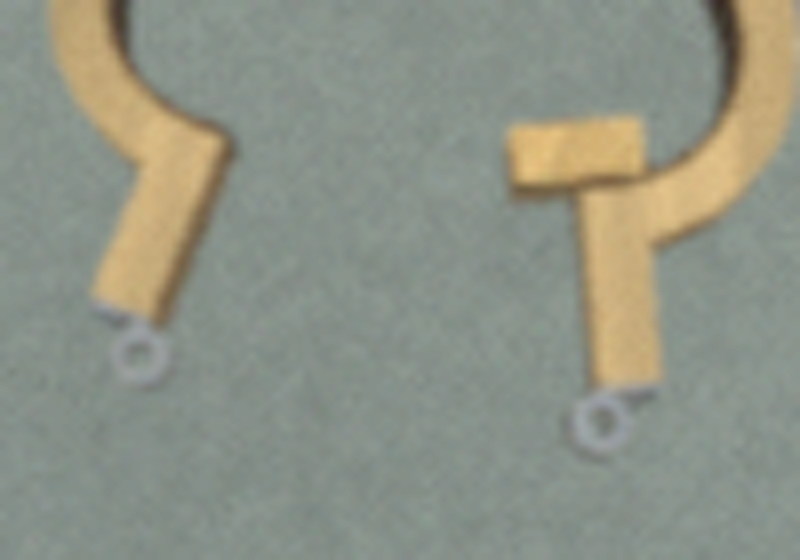

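View pics/b.png

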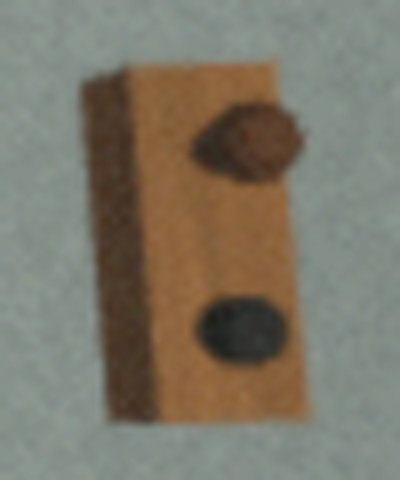

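View pics/d.png

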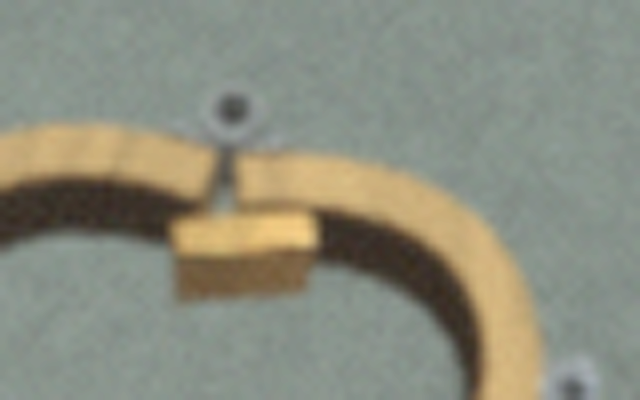

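```bash
cat >> h.py <<'E'
def cr(uv,x0,y0,s): return (np.array(uv,float)+.5)/s-.5+[x0,y0]
E
python3 - <<'E'
from h import *
np.set_printoptions(precision=4,suppress=True)
bar=back('top',cr([[600,421]],225,215,8),.062)[0]
hin=back('top',cr([[233,108]],260,130,8),.06)[0]
d=hin-bar;print('bar',bar,'hinge',hin,np.hypot(*d[:2]),'yaw',np.arctan2(d[1],d[0]))
lb=back('top',cr([[140,352]],225,215,8),.044)[0]
e=lb-hin;print('loose bar',lb,np.hypot(*e[:2]),'open ang',np.arctan2(-d[1],-d[0])-np.arctan2(e[1],e[0]))
ear=back('top',cr([[95,297],[140,165],[160,322],[230,150]],225,215,8),.06);print('ear',ear)
fe=back('top',cr([[660,380],[650,240],[597,388],[580,190]],225,215,8),.06);print('fixed ear',fe)
bl=back('top',cr([[130,65],[275,62],[312,418],[158,422]],380,240,8),.064);print('block',bl,'c',bl.mean(0))
a=(bl[0]+bl[1]-bl[2]-bl[3])/2;a/=np.linalg.norm(a);print('pin by block',bl.mean(0)-.03*a,'yaw',np.arctan2(a[1],a[0]))
print('knob mid',back('top',cr([[243,330]],380,240,8),.082))
E
```

```text
bar [ 0.4484 -0.0623  0.062 ] hinge [ 0.8045 -0.0299  0.06  ] 0.35756102434413933 yaw 0.09084562356777903
loose bar [0.471 0.097 0.044] 0.35675748867408547 open ang -5.828861287515042
ear [[0.4886 0.1115 0.06  ]
 [0.5344 0.0974 0.06  ]
 [0.4802 0.0889 0.06  ]
 [0.54   0.0663 0.06  ]]
fixed ear [[ 0.4626 -0.0829  0.06  ]
 [ 0.5106 -0.0795  0.06  ]
 [ 0.4596 -0.0613  0.06  ]
 [ 0.5276 -0.0553  0.06  ]]
block [[ 0.505  -0.3247  0.064 ]
 [ 0.5067 -0.3738  0.064 ]
 [ 0.388  -0.3796  0.064 ]
 [ 0.3858 -0.3287  0.064 ]] c [ 0.4464 -0.3517  0.064 ]
pin by block [ 0.4164 -0.353   0.064 ] yaw 0.04128655309697078
knob mid [[ 0.4161 -0.3528  0.082 ]]
```

```bash
cat >> h.py <<'E'
np.set_printoptions(precision=4,suppress=True)
B=np.array([.4484,-.0623]);MY=.088
def rot(a): return np.array([[np.cos(a),-np.sin(a)],[np.sin(a),np.cos(a)]])
def shift(wps):
    "wps: x,y,z,yaw of tool y axis -> tool-frame shifts from measured pose"
    from scipy.spatial.transform import Rotation as Ro
    o=get_obs();R=Ro.from_quat(o['orientation']).as_matrix();y0=np.arctan2(R[1,1],R[0,1])
    print('t',o['t'],'ee',o['ee_pos'],'yaw',y0,'F',o['force'],'w',o['gripper_width'])
    for w in wps: print(np.round(R.T@(np.array(w[:3])-o['ee_pos']),4),round(((y0-w[3])+np.pi/2)%np.pi-np.pi/2,3))
def push(th,c,z=.045):
    H=B+rot(MY)@[.355,0]; q=H+rot(MY-th)@[-.319,.022+.0145+c]
    return [*q,z,MY-th+np.pi/2]
E
python3 - <<'E'
from h import *
print(push(.454,-.0145))
shift([push(.454,.03,.25),push(.454,.03)])
E
```

```text
[np.float64(0.5120282940789691), np.float64(0.10360730820449118), 0.045, 1.2047963267948965]
t 0.1 ee [0.2564 0.5967 0.2489] yaw 1.164996134324594 F [-0.8682  0.2068  0.493 ] w 0.08547931683955261
[-0.4278 -0.3077 -0.0006] -0.04
[-0.4278 -0.3073  0.2044] -0.04
```

Request:
step_arm(
  targets=[
    [[-0.428,-0.308,0,-0.04,0],[-0.428,-0.308,0,-0.04,0],[-0.428,-0.308,0,-0.04,0],[-0.428,-0.308,0,-0.04,0],[-0.428,-0.308,0,-0.04,0],[-0.428,-0.308,0,-0.04,0],[-0.428,-0.308,0,-0.04,0],[-0.428,-0.308,0,-0.04,0],[-0.428,-0.308,0,-0.04,0],[-0.428,-0.308,0,-0.04,0],[-0.428,-0.308,0,-0.04,0],[-0.428,-0.308,0,-0.04,0],[-0.428,-0.308,0,-0.04,0],[-0.428,-0.308,0,-0.04,0],[-0.428,-0.308,0.1,-0.04,0],[-0.428,-0.308,0.1,-0.04,0],[-0.428,-0.308,0.1,-0.04,0],[-0.428,-0.308,0.1,-0.04,0],[-0.428,-0.308,0.1,-0.04,0]],
  ],
)

```text
t: 1.68
ee_pos: [0.5272, 0.1456, 0.1488]
orientation: [0.182, 0.983, -0.0, -0.001]
force: [0.6, -0.4, 0.5]
gripper_width: -0.0002
```

Run:
```python
from h import *
pic('scene','s1',(180,120,400,290),3.5)
shift([push(.454,.03),]+[push(.454*(1-i/16),-.0) for i in range(0,17)])
```

```text
t 1.7333 ee [0.5286 0.1458 0.151 ] yaw 1.2056097692252283 F [-0.0044  0.2421  1.8193] w 1.0356977326862452e-05
[ 0.0004 -0.0009  0.106 ] 0.001
[ 0.0005 -0.0309  0.1059] 0.001
[ 0.0014 -0.04    0.1059] -0.028
[ 0.002  -0.0491  0.1059] -0.056
[ 0.0024 -0.0582  0.1059] -0.084
[ 0.0026 -0.0673  0.1059] -0.113
[ 0.0024 -0.0764  0.1059] -0.141
[ 0.0021 -0.0855  0.1059] -0.169
[ 0.0014 -0.0946  0.1059] -0.198
[ 0.0005 -0.1037  0.1059] -0.226
[-0.0006 -0.1127  0.1059] -0.255
[-0.002  -0.1217  0.1059] -0.283
[-0.0037 -0.1307  0.1059] -0.311
[-0.0056 -0.1396  0.1059] -0.34
[-0.0077 -0.1484  0.1059] -0.368
[-0.0102 -0.1572  0.1059] -0.396
[-0.0128 -0.1659  0.1059] -0.425
[-0.0157 -0.1745  0.1059] -0.453
```

View pics/s1.png

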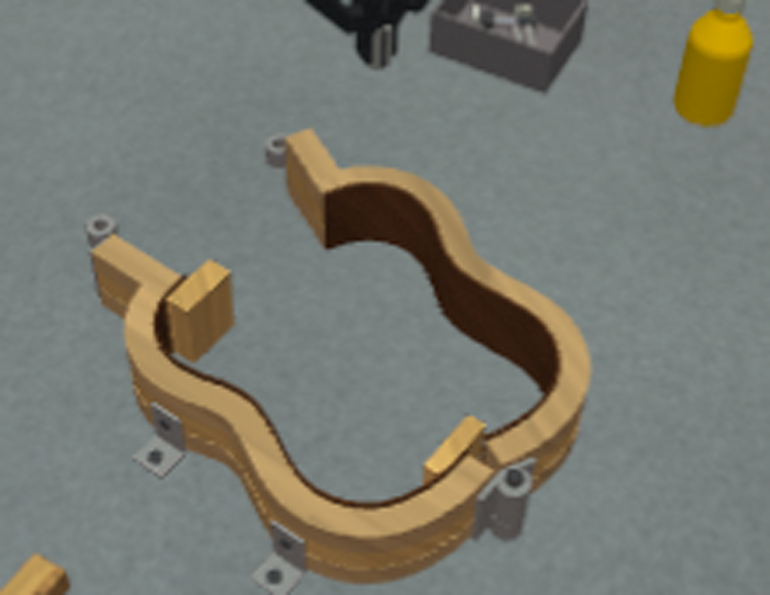

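The fingers are shut and stand outside the loose ear, clear of the bin. I'll descend, then push along the arc.

Request:
step_arm(
  targets=[
    [[0,0,0.106,0,0],[0,0,0.106,0,0],[0,0,0.106,0,0],[0,0,0.106,0,0],[0,-0.012,0.106,0,0],[0,-0.022,0.106,0,0],[0.001,-0.031,0.106,0,0],[0.001,-0.04,0.106,-0.03,0],[0.002,-0.049,0.106,-0.06,0],[0.002,-0.058,0.106,-0.085,0],[0.002,-0.067,0.106,-0.11,0],[0.002,-0.076,0.106,-0.14,0],[0.002,-0.086,0.106,-0.17,0],[0.001,-0.095,0.106,-0.2,0],[0,-0.104,0.106,-0.225,0],[-0.001,-0.113,0.106,-0.255,0],[-0.002,-0.122,0.106,-0.28,0],[-0.004,-0.131,0.106,-0.31,0],[-0.006,-0.14,0.106,-0.34,0],[-0.008,-0.148,0.106,-0.37,0]],
  ],
)

```text
t: 3.4
ee_pos: [0.4842, 0.003, 0.0469]
orientation: [-0.002, 1.0, -0.0, 0.003]
force: [0.5, 1.2, 0.3]
gripper_width: 0.0004
```

Run:
```python
from h import *
pic('top','t2',(220,130,340,290),3.7);pic('scene','s2',(180,120,400,290),3.5)
shift([push(a,0) for a in (.06,.04,.02,.01,0,-.01,-.02)])
```

```text
t 3.5 ee [0.4841 0.0027 0.0465] yaw 1.5728259583362936 F [-0.6007  0.7883 -0.7618] w -0.0002829202684243187
[ 0.0019 -0.0062  0.0015] -0.026
[ 0.0024 -0.0126  0.0015] -0.046
[ 0.0028 -0.019   0.0015] -0.066
[ 0.003  -0.0222  0.0015] -0.076
[ 0.0031 -0.0254  0.0015] -0.086
[ 0.0031 -0.0286  0.0015] -0.096
[ 0.0032 -0.0319  0.0015] -0.106
```

View pics/t2.png

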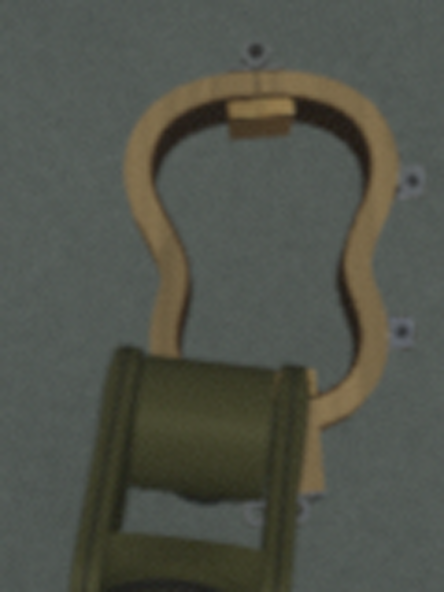

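View pics/s2.png

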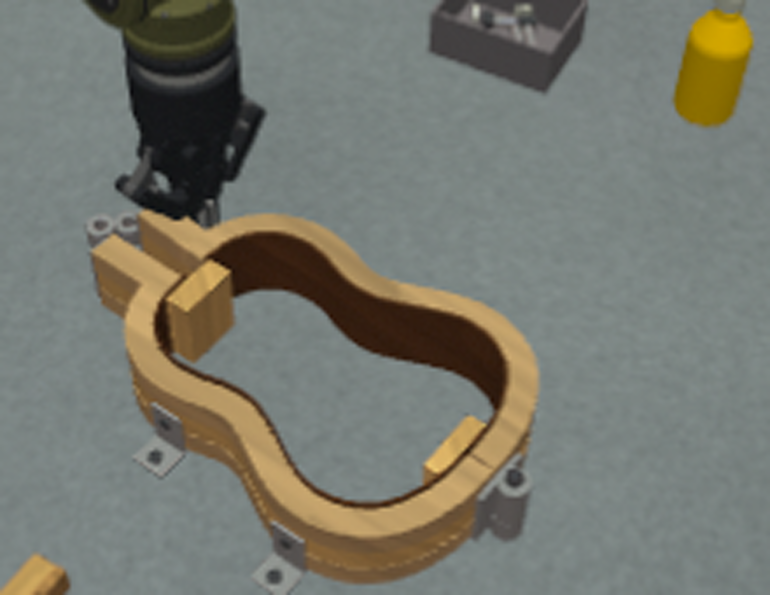

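The ring pair at (98,228) and (128,222) shows the mould nearly shut. I'll finish slowly and watch the force.

Request:
step_arm(
  targets=[
    [[0.002,-0.004,0,-0.02,0],[0.002,-0.008,0,-0.035,0],[0.002,-0.012,0,-0.045,0],[0.003,-0.015,0,-0.055,0],[0.003,-0.018,0,-0.065,0],[0.003,-0.02,0,-0.07,0],[0.003,-0.022,0,-0.076,0],[0.003,-0.024,0,-0.082,0],[0.003,-0.025,0,-0.086,0],[0.003,-0.025,0,-0.086,0]],
  ],
)

```text
t: 4.33
ee_pos: [0.4798, -0.0211, 0.0439]
orientation: [-0.045, 0.999, -0.0, -0.0]
force: [0.1, -0.3, -0.0]
gripper_width: 0.0002
```

Request:
step_arm(
  targets=[
    [[0,-0.001,0,0,0],[0,-0.002,0,0,0],[0,-0.003,0,0,0],[0,-0.003,0,0,0]],
  ],
)

```text
t: 4.67
ee_pos: [0.4798, -0.022, 0.0439]
orientation: [-0.045, 0.999, 0.002, -0.0]
force: [-0.7, 9.6, 0.6]
gripper_width: 0.0001
```

Run:
```python
from h import *
pic('scene','s3',(190,160,290,250),7);pic('top','t3',(260,210,330,290),7)
shift([])
```

```text
t 4.7667 ee [ 0.4798 -0.022   0.0439] yaw 1.660223899151792 F [-0.0306  9.5695  2.1689] w -4.750965295109801e-05
```

View pics/s3.png

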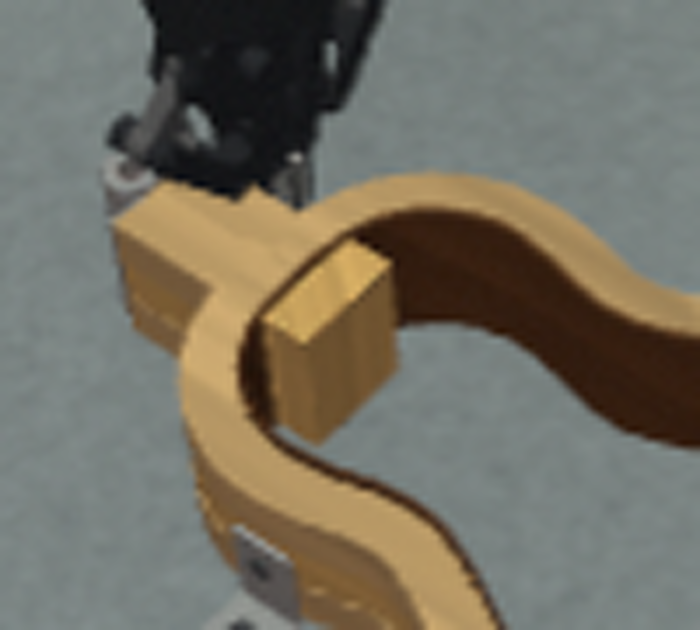

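Shut against the stop: the force is 9.6 N and the TCP is within 1 mm of the prediction. Next I back off, rise and go to the pin.

Run:
```python
from h import *
shift([[.4162,-.3529,.16,1.612]])
```

```text
t 4.7667 ee [ 0.4798 -0.022   0.0439] yaw 1.660223899151792 F [-0.0306  9.5695  2.1689] w -4.750965295109801e-05
[ 0.093  -0.3234 -0.1174] 0.048
```

Request:
step_arm(
  targets=[
    [[0,0.004,0,0,0],[0,0.012,0,0,0],[0,0.012,-0.04,0,0],[0,0.012,-0.08,0,0],[0,0.012,-0.12,0,0],[0,0.012,-0.16,0,0],[0.093,-0.322,-0.16,0.05,0.085],[0.093,-0.322,-0.16,0.05,0.085],[0.093,-0.322,-0.16,0.05,0.085],[0.093,-0.322,-0.16,0.05,0.085],[0.093,-0.322,-0.16,0.05,0.085],[0.093,-0.322,-0.16,0.05,0.085],[0.093,-0.322,-0.16,0.05,0.085],[0.093,-0.322,-0.16,0.05,0.085],[0.093,-0.322,-0.16,0.05,0.085],[0.093,-0.322,-0.16,0.05,0.085],[0.093,-0.322,-0.16,0.05,0.085],[0.093,-0.322,-0.16,0.05,0.085],[0.093,-0.322,-0.16,0.05,0.085]],
  ],
)

```text
t: 6.35
ee_pos: [0.417, -0.3513, 0.2038]
orientation: [-0.021, 1.0, 0.0, -0.0]
force: [-0.2, 0.6, 0.3]
gripper_width: 0.0852
```

Run:
```python
from h import *
pic('scene','s4',(70,140,270,290),4);pic('top','t4',(250,130,330,290),3.7)
shift([[.4162,-.3529,.088,1.612]])
```

```text
t 6.45 ee [ 0.417  -0.3515  0.2041] yaw 1.613010413443639 F [0.5995 0.9391 0.2658] w 0.08524562801860441
[ 0.0009 -0.0013  0.1161] 0.001
```

View pics/s4.png

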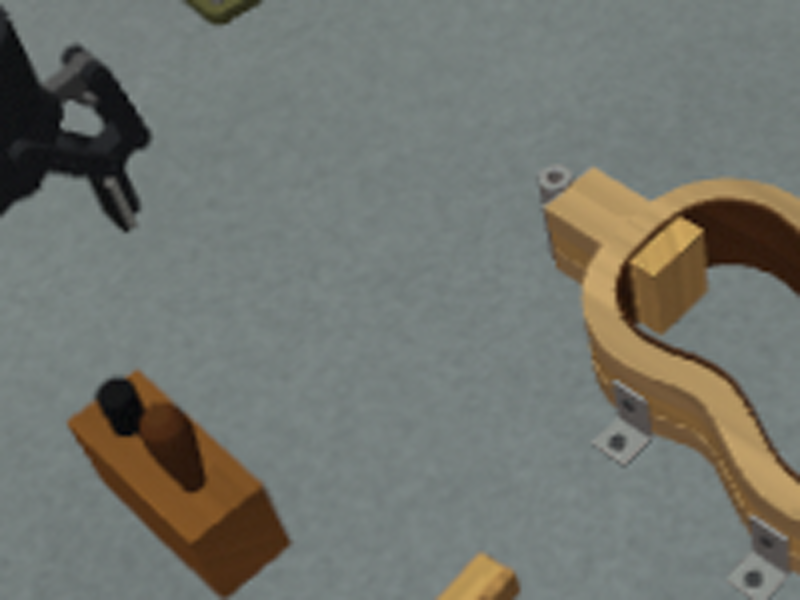

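View pics/t4.png

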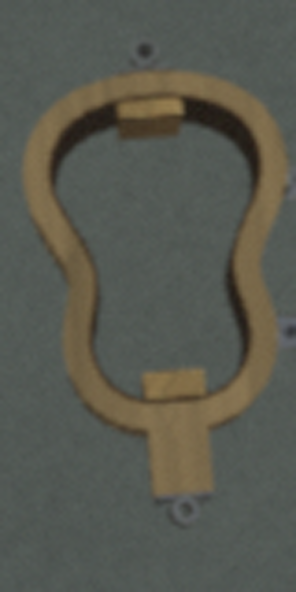

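The mould stays shut, with no seam gap in either view, and the knob at (120,405) and the awl at (170,440) are undisturbed. Descending to grasp.

Request:
step_arm(
  targets=[
    [[0.001,-0.001,0.04,0,0.085],[0.001,-0.001,0.08,0,0.085],[0.001,-0.001,0.1,0,0.085],[0.001,-0.001,0.116,0,0.085],[0.001,-0.001,0.116,0,0.085],[0.001,-0.001,0.116,0,0.015],[0.001,-0.001,0.116,0,0.015],[0.001,-0.001,0.116,0,0.015],[0.001,-0.001,0.116,0,0.015],[0.001,-0.001,0.116,0,0.015],[0.001,-0.001,0.116,0,0.015],[0.001,-0.001,0.116,0,0.015],[0.001,-0.001,0.116,0,0.015]],
  ],
)

```text
t: 7.53
ee_pos: [0.4162, -0.3528, 0.0896]
orientation: [-0.02, 1.0, 0.001, 0.0]
force: [-0.6, 7.5, 8.4]
gripper_width: 0.0204
```

Run:
```python
from h import *
pic('scene','s5',(60,190,160,290),6)
shift([])
```

```text
t 7.5833 ee [ 0.4162 -0.3528  0.0896] yaw 1.6105338814019128 F [-0.6321  7.6183  8.047 ] w 0.020196185373809634
```

View pics/s5.png

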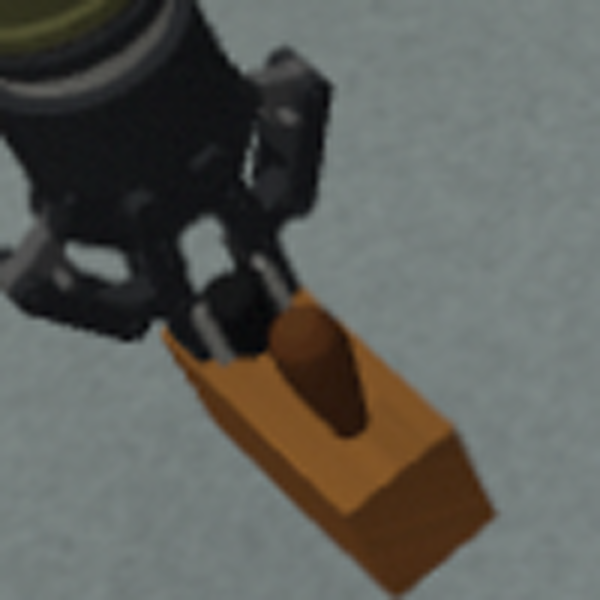

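The pads hold the knob and the awl is untouched. Lifting.

Request:
step_arm(
  targets=[
    [[0,0,-0.01,0,0.015],[0,0,-0.025,0,0.015],[0,0,-0.045,0,0.015],[0,0,-0.065,0,0.015],[0,0,-0.09,0,0.015],[0,0,-0.12,0,0.015],[0,0,-0.12,0,0.015],[0,0,-0.12,0,0.015]],
  ],
)

```text
t: 8.25
ee_pos: [0.4166, -0.3553, 0.2116]
orientation: [-0.02, 1.0, -0.003, 0.002]
force: [-0.0, 0.7, -1.2]
gripper_width: 0.0204
```

Run:
```python
from h import *
pic('scene','s6',(60,140,220,260),5)
im=cv2.imread('pics/s6_full.png');cv2.imwrite('pics/s6b.png',cv2.resize(im[175:195,198:218],None,fx=24,fy=24,interpolation=cv2.INTER_CUBIC))
print(proj('scene',[[.4484,-.0623,.062]]))
shift([[*B,.22,1.659]])
```

```text
[[207.6832 184.4448]]
t 8.3 ee [ 0.4158 -0.3544  0.2093] yaw 1.610887182564105 F [-0.661   0.3252 -0.1123] w 0.02027763252105999
[-0.0443  0.2906 -0.0112] -0.048
```

View pics/s6.png

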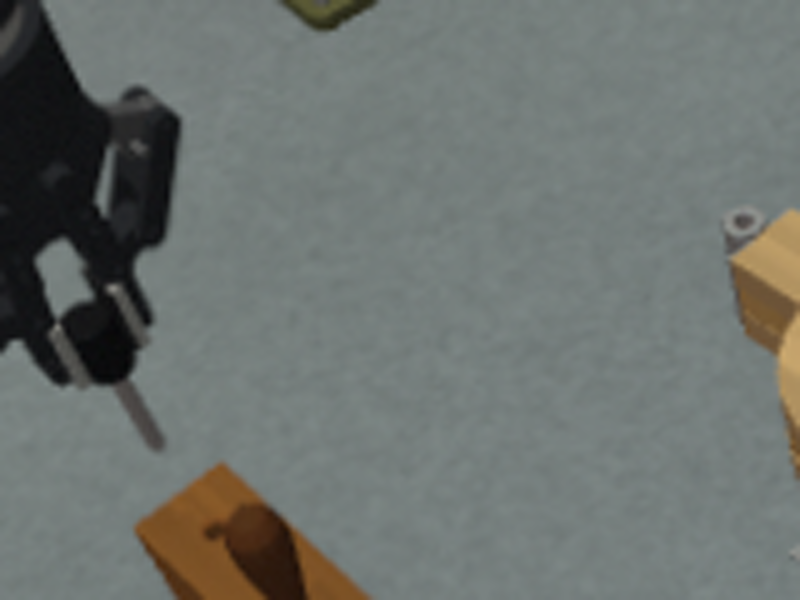

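View pics/s6b.png

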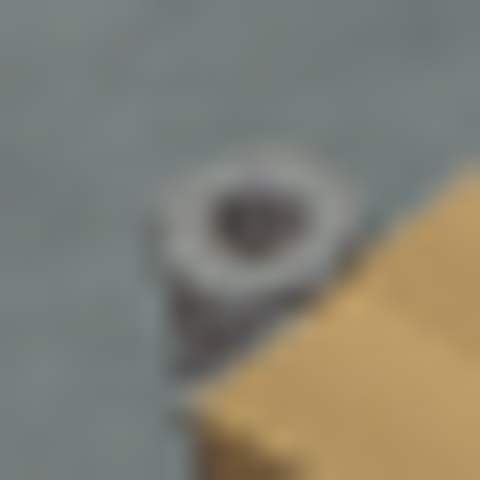

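Run:
```python
from h import *
print('bore scene',back('scene',[[208.25,183.85]],.062))
print('tip',back('scene',cr([[158,446]],60,140,5),.1277), proj('scene',[.4158,-.3544,.1277]))
shift([[.4475,-.0612,.17,1.659]])
```

```text
bore scene [[ 0.4479 -0.06    0.062 ]]
tip [[ 0.412  -0.353   0.1277]] [[ 91.5506 230.1583]]
t 8.3 ee [ 0.4158 -0.3544  0.2093] yaw 1.610887182564105 F [-0.661   0.3252 -0.1123] w 0.02027763252105999
[-0.0434  0.2918  0.0388] -0.048
```

Request:
step_arm(
  targets=[
    [[-0.043,0.291,0,-0.048,0.015],[-0.043,0.291,0,-0.048,0.015],[-0.043,0.291,0,-0.048,0.015],[-0.043,0.291,0,-0.048,0.015],[-0.043,0.291,0,-0.048,0.015],[-0.043,0.291,0,-0.048,0.015],[-0.043,0.291,0,-0.048,0.015],[-0.043,0.291,0,-0.048,0.015],[-0.043,0.291,0,-0.048,0.015],[-0.043,0.291,0,-0.048,0.015],[-0.043,0.291,0.03,-0.048,0.015],[-0.043,0.291,0.05,-0.048,0.015],[-0.043,0.291,0.05,-0.048,0.015],[-0.043,0.291,0.05,-0.048,0.015]],
  ],
)

```text
t: 9.47
ee_pos: [0.4457, -0.0625, 0.1565]
orientation: [-0.043, 0.999, 0.0, -0.002]
force: [-0.0, 0.0, -0.5]
gripper_width: 0.0201
```

Run:
```python
from h import *
pic('scene','s7',(180,140,260,200),10)
shift([[.448,-.0613,.155,1.659]])
e=get_obs()['ee_pos']
print('pred tip,knobbase,top',proj('scene',[[*e[:2],e[2]-.0816],[*e[:2],e[2]-.0256],[*e[:2],e[2]+.0064]]))
```

```text
t 9.5167 ee [ 0.4468 -0.0626  0.1582] yaw 1.6567650333817339 F [ 1.0104  0.2764 -0.01  ] w 0.020047333949936574
[-0.0013  0.0012  0.0031] -0.002
pred tip,knobbase,top [[206.4321 180.2471]
 [203.4871 164.2357]
 [201.7007 154.4709]]
```

View pics/s7.png

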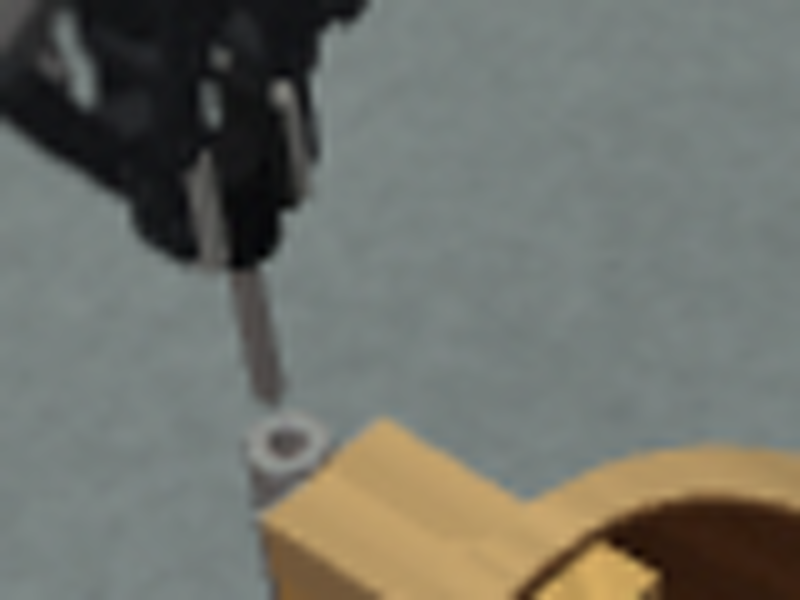

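Run:
```python
from h import *
im=cv2.imread('pics/s7_full.png');cv2.imwrite('pics/s7b.png',cv2.resize(im[160:192,192:224],None,fx=24,fy=24,interpolation=cv2.INTER_CUBIC))
t=back('scene',[[206.55,179.9]],.0766)[0];b=back('scene',[[208.3,183.8]],.062)[0];print(t,b,b-t)
```

```text
[ 0.4462 -0.0617  0.0766] [ 0.4479 -0.0598  0.062 ] [ 0.0017  0.0019 -0.0146]
```

View pics/s7b.png

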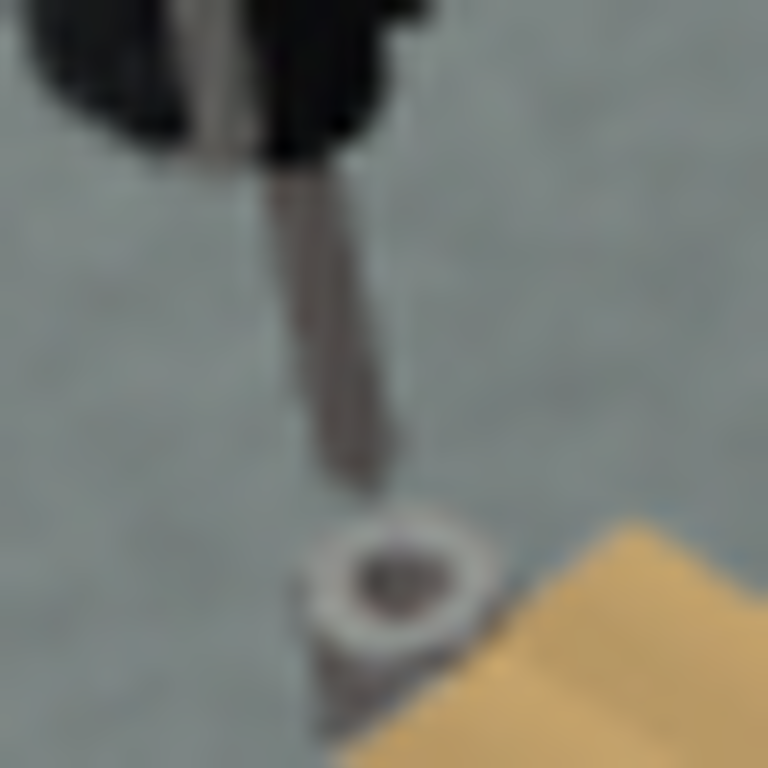

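The tip is at about (206.7,179.9) and the bore at (208.3,183.8), so I need to move about 1.6 mm along each axis. Then a gentle descent.

Request:
step_arm(
  targets=[
    [[-0.0016,0.0016,0,0,0.015],[-0.0016,0.0016,0.004,0,0.015],[-0.0016,0.0016,0.008,0,0.015],[-0.0016,0.0016,0.011,0,0.015],[-0.0016,0.0016,0.013,0,0.015],[-0.0016,0.0016,0.015,0,0.015],[-0.0016,0.0016,0.017,0,0.015],[-0.0016,0.0016,0.019,0,0.015],[-0.0016,0.0016,0.021,0,0.015]],
  ],
)

```text
t: 10.27
ee_pos: [0.4492, -0.0601, 0.1382]
orientation: [-0.044, 0.999, -0.001, 0.001]
force: [0.2, -2.7, 1.2]
gripper_width: 0.0202
```

Run:
```python
from h import *
pic('scene','s8',(192,160,224,192),20)
shift([])
```

```text
t 10.3167 ee [ 0.4488 -0.0603  0.1372] yaw 1.6593616199979786 F [ 0.3412 -3.8859 -1.9622] w 0.020327478024917526
```

View pics/s8.png

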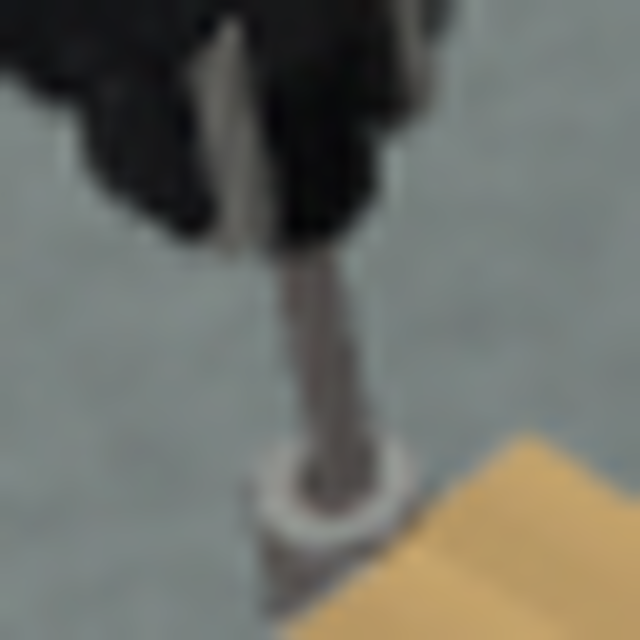

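The nose is in the bore at (330,485). A side force of -4 N in y says I should ease 0.7 mm to -y while going down.

Request:
step_arm(
  targets=[
    [[0,-0.0007,0.002,0,0.015],[0,-0.0008,0.005,0,0.015],[0,-0.0008,0.008,0,0.015],[0,-0.0008,0.011,0,0.015],[0,-0.0008,0.014,0,0.015],[0,-0.0008,0.017,0,0.015],[0,-0.0008,0.02,0,0.015],[0,-0.0008,0.023,0,0.015]],
  ],
)

```text
t: 10.98
ee_pos: [0.4485, -0.0606, 0.1138]
orientation: [-0.044, 0.999, -0.0, 0.0]
force: [-0.1, -2.7, 1.7]
gripper_width: 0.0201
```

Request:
step_arm(
  targets=[
    [[0,-0.0004,0.003,0,0.015],[0,-0.0004,0.006,0,0.015],[0,-0.0004,0.009,0,0.015],[0,-0.0004,0.012,0,0.015],[0,-0.0004,0.015,0,0.015],[0,-0.0004,0.018,0,0.015],[0,-0.0004,0.021,0,0.015],[0,-0.0004,0.0235,0,0.015],[0,-0.0004,0.025,0,0.015]],
  ],
)

```text
t: 11.73
ee_pos: [0.4483, -0.0609, 0.0886]
orientation: [-0.044, 0.999, 0.0, -0.0]
force: [0.4, -2.5, 0.9]
gripper_width: 0.02
```

Request:
step_arm(
  targets=[
    [[0,0,0.001,0,0.015],[0,0,0.002,0,0.015],[0,0,0.003,0,0.015],[0,0,0.004,0,0.015],[0,0,0.004,0,0.015],[0,0,0.004,0,0.015]],
  ],
)

```text
t: 12.23
ee_pos: [0.4487, -0.0609, 0.0879]
orientation: [-0.044, 0.999, 0.0, -0.001]
force: [-9.3, 1.4, 20.0]
gripper_width: 0.0202
```

Run:
```python
from h import *
pic('scene','s9',(185,150,235,200),14)
shift([])
```

```text
t 12.2833 ee [ 0.4487 -0.0609  0.0879] yaw 1.6592462298645305 F [-9.7622  0.8426 19.0158] w 0.02040928983408642
```

View pics/s9.png

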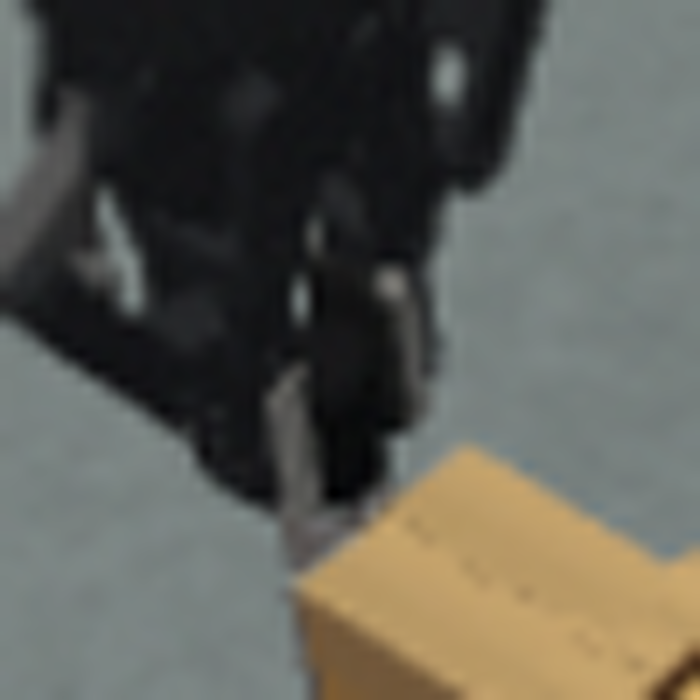

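It bottomed out with 20 N at TCP z = 0.0879, where 0.0876 was expected. I'll release and rise to check.

Request:
step_arm(
  targets=[
    [[0,0,0.003,0,0.085],[0,0,0.002,0,0.085],[0,0,0.002,0,0.085],[0,0,0.002,0,0.085],[0,0,0.002,0,0.085],[0,0,0.002,0,0.085],[0,0,-0.03,0,0.085],[0,0,-0.07,0,0.085],[0,0,-0.11,0,0.085],[0.0,0,-0.12,0,0.085],[0.0,0,-0.12,0,0.085]],
  ],
)

```text
t: 13.2
ee_pos: [0.4509, -0.0615, 0.2099]
orientation: [-0.044, 0.999, -0.001, 0.004]
force: [0.5, -0.6, -0.2]
gripper_width: 0.0852
```

Run:
```python
from h import *
pic('scene','s10',(185,150,235,200),14)
b=np.array([.4485,-.0610]);e=b+rot(MY)@[.036,0];print(e)
shift([[*e,.2,1.659],[*e,.05,1.659]])
print(proj('scene',[[*b,.094],[*b,.062],[*b,.066]]))
```

```text
[ 0.4844 -0.0578]
t 13.25 ee [ 0.4494 -0.0611  0.2068] yaw 1.659012133731951 F [ 0.5965 -0.8084 -0.9584] w 0.08483927675515143
[-0.0351  0.0002  0.0069] 0.0
[-0.0345  0.0004  0.1569] 0.0
[[206.4981 175.3842]
 [208.0999 184.1847]
 [207.9034 183.1068]]
```

View pics/s10.png

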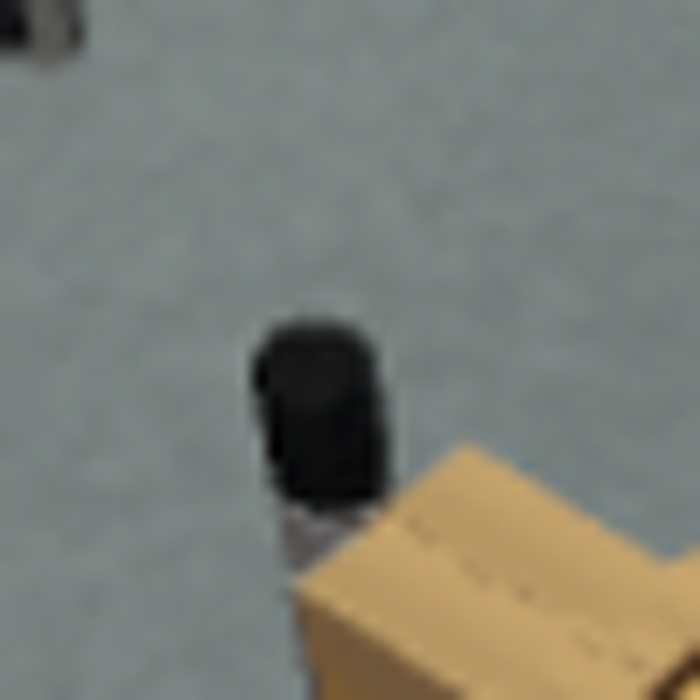

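The knob sits flush on the barrel and upright, at (320,415) in the crop, with its ring visible directly below. Now the ears: go across, descend, squeeze.

Request:
step_arm(
  targets=[
    [[-0.035,0,0,0,0.085],[-0.035,0,0,0,0.085],[-0.035,0,0.04,0,0.085],[-0.035,0,0.08,0,0.085],[-0.035,0,0.11,0,0.085],[-0.035,0,0.13,0,0.085],[-0.035,0,0.145,0,0.085],[-0.035,0,0.156,0,0.085],[-0.035,0,0.156,0,0.085],[-0.035,0,0.156,0,0.085]],
  ],
)

```text
t: 14.08
ee_pos: [0.4822, -0.0576, 0.0478]
orientation: [-0.044, 0.999, 0.0, -0.001]
force: [0.1, 0.4, 1.1]
gripper_width: 0.0852
```

Run:
```python
from h import *
pic('scene','s11',(175,140,255,200),9)
shift([[.4844,-.0578,.05,1.659]])
```

```text
t 14.1333 ee [ 0.4833 -0.0578  0.049 ] yaw 1.6589838982033067 F [-0.3316 -0.2981  0.7891] w 0.08505057129276189
[-0.0011 -0.0001 -0.001 ] -0.0
```

View pics/s11.png

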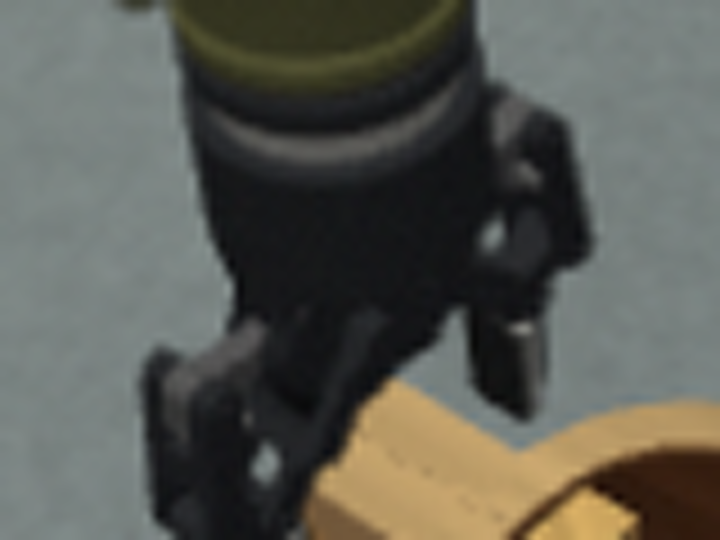

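The fingers straddle the ears, one outside each, with no contact. Squeezing.

Request:
step_arm(
  targets=[
    [[0,0,0,0,0.03],[0,0,0,0,0.03],[0,0,0,0,0.03],[0,0,0,0,0.03],[0,0,0,0,0.03],[0,0,0,0,0.03],[0,0,0,0,0.03],[0,0,0,0,0.03],[0,0,0,0,0.03],[0,0,0,0,0.03],[0,0,0,0,0.03],[0,0,0,0,0.03]],
  ],
)

```text
t: 15.13
ee_pos: [0.484, -0.0577, 0.0504]
orientation: [-0.044, 0.999, 0.0, 0.001]
force: [-2.8, 0.5, 5.9]
gripper_width: 0.0429
```

Run:
```python
from h import *
pic('scene','s12',(110,130,270,250),4.5)
shift([[.4844,-.0578,.05,1.659]])
```

```text
t 15.1833 ee [ 0.4839 -0.0577  0.0503] yaw 1.659079720349822 F [-2.0049  0.5335  6.649 ] w 0.04262262971916676
[-0.0005 -0.0001  0.0004] 0.0
```

View pics/s12.png

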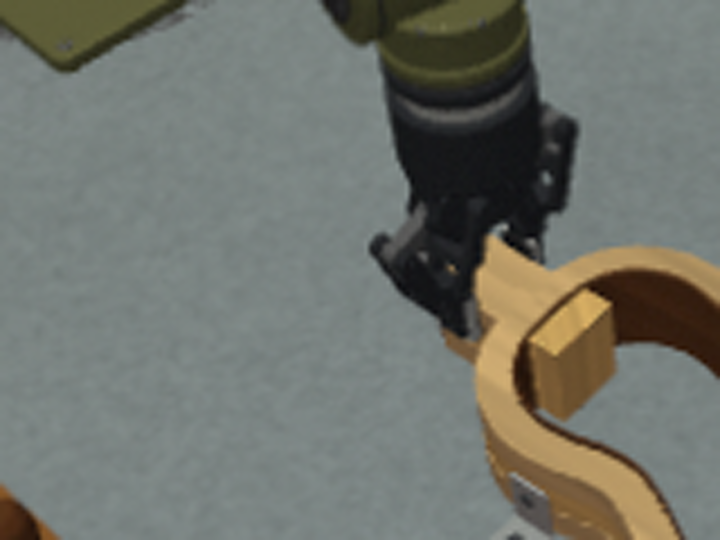

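The jaws have stalled at 42.6 mm on the 44 mm ears; on the 22 mm knob they likewise read 20.2 mm. Sideways force is balanced. Handing in.

```bash
python3 -c "from rig import sign_off; print(sign_off())"
```

```text
the job is handed in; nothing more can be done
None
```

The mould is shut, the lock pin is home in the barrel, and the gripper is still squeezing the two ears across the seam. I handed the job in at about 15 s of the 72 s allowed.

- **Closing:** I swung the loose half shut with closed fingers at about 0.35 rad/s. It stopped with a 9.6 N reaction, and later pictures show no gap at the seam.
- **Pin:** It went down the bore with side forces under 4 N until it stopped with about 20 N. The hand was then within 0.5 mm of the height expected for fully home. After I let go, the picture showed the knob upright and flush on the barrel.
- **Final hold:** The grasp point is under 1 mm from the middle of the ears by my estimate, and 50 mm above the bench. The jaws stalled at 42.6 mm on the 44 mm ears. They read about 1.5 mm low on the knob too. The net sideways force was 0.5 N.
- **Bystanders:** I saw nothing touch the awl, glue bottle, parts bin or cam clamp, but I did not measure them again at the end.
- **Not measured:** I cannot read the force on each ear. I inferred it from the stalled jaws and the fixed grip setting of half the gripper's maximum. The two cameras also put the barrel about 2 mm apart, so I aimed from their average and a close-up look at the pin tip.

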